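# Blank-field reference shot at the polarising microscope bench

## Robot

A 6-joint arm with a two-finger parallel gripper is mounted at the origin on the work surface. World frame = base frame: x ahead of the robot, y to its left, z up, the work surface at z = 0. Lengths are in m, angles in degrees, forces in N, time in s.
With the tool pointing down it reaches from about 0.25 to 0.775 m from the base axis. Payload 4 kg.
Tool frame: the origin (TCP) lies between the finger pads; the fingertips stand 17 mm ahead of it and the grasp point (between the pads) lies 2 mm behind it (r.finger_overhang is the distance from the TCP to the fingertips, in m); z points along the fingers, y is the line along which they close (so a half turn about z gives the same grasp; the last joint's range is limited). The gripper opens to 94 mm and grips with 3 to 60 N. Pads are 16 mm wide; open, the fingers measure 119 mm over their backs; the gripper's body (75 mm by 177 mm) begins 78 mm behind the grasp point.
Start: joints at [60.098, 4.996, 78.535, -0, 96.463, -5.907], TCP at [0.224, 0.502, 0.223] pointing down, gripper open.
Joint ranges: [-177.83, 177.83], [-43.37, 116.18], [15.69, 146.23], [-61.86, 241.86], [9.47, 152.12], [-147.06, 147.06]. Speed limits (degrees/s): [159.86, 159.86, 180, 180, 180, 180].

## Interface

Orientations are given as a 3x3 rotation matrix whose columns are the frame's x, y, z axes.
In Python, from station import r gives the robot as it stands. The module is installed in compiled form; this text tells all that it offers.
- The arm moves only by the tool carry_out, never from a script. Its argument "targets" is a list of rows, each a list of 5 numbers: the closure, from -1 (fully open) to 1 (shut), then the shift along the tool's x, y, z in cm, then the turn about the tool's z in degrees. In form: [[gripper, x, y, z, yaw], ...]. A call has 1 to 10 rows; each row is the pose to reach, as a shift and turn from the pose commanded when the call began, along the tool's axes at that moment; what a row does not reach only later rows make up. A row lasts 1/12 s, in which the tool goes at most 41.7 mm and 7.16 degrees, less where a joint would pass 70% of its speed; a pose out of reach is approached as far as the arm can. A call with a gripper value outside its range is refused whole. The fingers move at their own pace and stop on an object; "grip_force" is the grip in N (left out, the last holds). Time passes only in rows, so rows that repeat a pose let the fingers close. It gives the time, the measured TCP pose, the force, the opening and the grip force at its end, in the units of the state.
- r.get_obs(): the state, without advancing time (a new reading comes with each control period).
- r.grab_frame(name): name is "scene" or "top" or "wrist"; returns a dict with "image" (420x560x3 uint8, red, green, blue), "depth" (420x560 float32, m along the optical axis (not along the pixel's ray), 0 where there is no reading), "fx", "fy", "cx", "cy" (pixels), "dist" ([k1, k2, p1, p2, k3] as OpenCV has them; the pictures are not rectified), "origin" and "orientation" of the camera in the world; the wrist camera has in their place "T_tool_cam" (4x4, takes a point from camera to tool coordinates, whose origin is the TCP and whose axes are the flange's). Camera axes: x right, y down, z forward; pixel columns grow to the right and rows downward; lengths in m; the calibration is good to about 2 mm. A picture is of the moment at which its call begins: read the wrist's pose just before it.
- r.close_job(): hands the job in; it is judged then, once.
The state is a dict: "t": time; "q": joint angles; "joint_vel": joint speeds; "effort": joint torques, N m; "eef_pos": TCP position; "orientation": TCP orientation; "wrist_force": force on the tool from outside, world axes, zero at the start; "ft_torque": the same for the moment, N m; "width": finger opening in m; "grip_force": force on a finger pad.
Only numpy, scipy, OpenCV 4.12 (cv2) and the standard library are available. Lean on these libraries where they do the work, as an engineer would, in place of code of your own. Each camera call takes 0.05 s, during which the arm holds its last target. There are 200 camera calls.

## Task

Take the blank-field reference shot with the fingertips, grasping nothing: first switch the lamp supply on by pushing down the raised, far end of its green rocker (the end with the white bar), then press the white key (white balance) of the camera control unit fully down and keep it down for one full second, let it come up, and last press the round yellow key (capture) fully down and let it up. Press no other key, press no camera key before the lamp is on, leave the switch on, and leave the camera unit and everything else on the bench standing where it is.

Things in the scene. Friction and masses are not known exactly. Their poses are not given: they have to be found in the camera images.
- lamp_supply: ivory lamp power supply, fixed, 190 (x, depth) x 120 (y, width) x 74 mm high; origin under its centre, x from its front (robot side) to its back, z up. Front half of the top: dark panel rising 20 degrees from the front edge (40 mm high) to the flat rear top (74 mm), with the green rocker (28 mm right of the middle, -y) and a black dial (30 mm left of it, 41 mm wide, 14 mm high, not used).
- rocker (a joint): green rocker switch on the lamp supply's panel, rad: 0 = off (far half raised), 0.34 = on (far half flush, near half raised). Pivots about the supply's y axis; stiff, it stays where it is left, so push it fully over; about 4 N at the raised end moves it. On counts from 0.27.
- rocker_on_end (a point): point on the top of the rocker's far half (white bar; raised while off), 13 mm beyond the pivot; that half is 19 mm long, 26 mm wide. Moves with the rocker, about 4 mm down to on. Its frame turns with the rocker: while off, z is the panel's outward normal (20 degrees from vertical, leaning to the front), x up the slope, y along the pivot to the left. The bezel lies 2 mm below the flush half.
- rocker_off_end (a point): point on the rocker's near half (white ring mark), 13 mm in front of the pivot; flush while off, raised while on.
- camera_unit: dark camera control unit, loose desk console on rubber feet, 165 (x, depth) x 230 (y, width) mm, 28 mm high in front, 55 mm at the back, 0.9 kg; origin under its centre, x from front (robot side) to back, z up. Grey panel sloped 10 degrees; a row of keys near the front, left to right: blue, white, red (square), yellow (round), 48-50 mm apart; behind them a screen and a black dial 10 mm high.
- white_key (a joint): white-balance key, m: 0 = up, 0.005 = fully down (in along the panel's normal); springs back; 1.4 N starts it, 5 N holds it at the bottom. Counts as down from 0.0035.
- white_key_top (a point): centre of the top face of the white-balance key: white, square 23 mm, with a grey ring; 10 mm above the panel when up. z is the outward normal of the panel, x up the slope, y to the left along the row. Moves with the key.
- capture_key (a joint): capture key, m: as the white key (0 up, 0.005 fully down, down from 0.0035, springs back, 5 N at the bottom).
- capture_key_top (a point): centre of the top face of the capture key: round, yellow, 28 mm in diameter, with a black dot, in a steel ring; 10 mm above the panel when up; axes as for the white key. Moves with the key.
- live_key (a joint): blue square live key, m: 0 up, 0.005 down. Not to be pressed.
- delete_key (a joint): red square delete key with a white cross, between the white and the yellow key, m: 0 up, 0.005 down. Not to be pressed.
- slab_a: polished white marble sample slab, 100 x 100 x 20 mm, loose, lying flat; origin at the centre of its underside. Leave alone.
- slab_b: polished white marble sample slab, 100 x 100 x 18 mm, loose, lying flat; origin at the centre of its underside. Leave alone.
- slab_c: polished white marble sample slab, 100 x 100 x 22 mm, loose, lying flat; origin at the centre of its underside. Leave alone.
- oil_bottle: small amber immersion-oil bottle with a black cap, 25 mm in diameter, 51 mm high, standing loose on the flat rear top of the lamp supply; origin at its underside. Leave alone.
- objective: black microscope objective with a steel ring, 33 mm in diameter, 49 mm high, standing loose on the bench to the left of the camera unit; origin at its underside. Leave alone.
- blower: dark red rubber dust blower, bulb 58 mm in diameter, 105 mm high with its nozzle up, loose on the bench; origin at its underside. Leave alone.
- polariser: black polariser ring with a grey filter, 62 mm in diameter, 10 mm high, lying loose to the left of the lamp supply; origin at its underside. Leave alone.
Things that resemble listed ones, but are neither listed nor needed, are in the scene too. Leave any orange, pink or turquoise look-alike of the lamp_supply alone.

How it is judged (in metres and radians):
On the way, in this order (a step that is already met when the one before it is completed fails the run):
1. the lamp supply's rocker is pushed over to on (value of joint rocker above 0.27 rad), for 0.1 s.
2. with the lamp on, the white-balance key is kept fully down for one second (value of joint white_key above 0.0035 m and value of joint rocker above 0.27 rad), for 1 s.
3. the white-balance key is up again and the capture key is pressed fully down (value of joint capture_key above 0.0035 m and value of joint white_key below 0.0015 m and value of joint rocker above 0.27 rad), for 0.05 s.
At the end, for the whole second after the job is handed in: the rocker is on (at least 0.27 rad), all four keys are up (within 1 mm), and the camera unit stands still within 12 mm of where it stood (value of joint rocker above 0.27 rad and value of joint each of live_key, white_key, delete_key, capture_key below 0.001 m and linear speed of camera_unit below 0.01 m/s and distance of camera_unit from where it was at the start of the episode below 0.012 m); the robot touches nothing.
It fails at once if the lamp supply or the camera unit is pushed with the arm or the gripper's body and not the fingers (3 N or more) (contact force between the arm and lamp_supply above 3 N or contact force between the arm and camera_unit above 3 N).
It fails at once if the blue or the red key is pressed (2 mm or more) (value of joint any of live_key, delete_key above 0.002 m).
It fails at once if the white or the yellow key is pressed (2 mm or more) while the lamp is off (value of joint rocker below 0.27 rad and value of joint any of white_key, capture_key above 0.002 m).
It fails at once if the camera unit is shifted by 12 mm, lifted by 8 mm or tilted by 0.1 rad (distance of camera_unit from where it was at the start of the episode above 0.012 m or height (world z) of camera_unit above 0.008 m or angle between camera_unit's own z axis and vertical above 0.1 rad).
It fails at once if a bystander is moved by 15 mm, lifted or tipped (distance of any of slab_a, slab_b, slab_c, oil_bottle, objective, blower, polariser from where it was at the start of the episode above 0.015 m or angle between any of slab_a, slab_b, slab_c, oil_bottle, objective, blower, polariser's own z axis and vertical above 0.35 rad).
It also fails if it takes over 54 s, if anything falls off the work surface, if the arm or the gripper's body presses on something with over 40 N, if the wrist force passes 120 N, or if a joint passes its speed limit or range.

## Working session

There is one attempt and no reset: what is moved stays moved. The work goes in short steps, Python scripts to look and compute and a tool call to move; the robot and the scene stay as the last step left them, time stands still between calls to the robot, and variables do not carry over. Pictures are saved under pics/ and viewed, at most 12 in all, crops included, and the job is handed in when it is done.

Besides the shell and the picture viewer there is one more tool, called after ">>>" as a command line: name --pt "numbers of a row" for each row, then --argument value for the rest. carry_out: Moves the arm, as the interface text tells. Its arguments: {"type":"object","properties":{"targets":{"type":"array"},"grip_force":{"type":"number"}},"required":["targets"]}

```bash
mkdir -p pics; cat > h.py <<'E'
import numpy as np, cv2, pickle
from station import r
def grab(n,save):
    o=r.get_obs(); f=r.grab_frame(n)
    if n=="wrist":
        T=np.array(f["T_tool_cam"]); R=np.array(o["orientation"]); p=np.array(o["eef_pos"])
        f["orientation"]=R@T[:3,:3]; f["origin"]=R@T[:3,3]+p
    pickle.dump(f,open(f"pics/{save}.pkl","wb"))
    cv2.imwrite(f"pics/{save}.png",f["image"][:,:,::-1]); return f
def world(f,u,v,z=None):
    K=np.array([[f["fx"],0,f["cx"]],[0,f["fy"],f["cy"]],[0,0,1.]])
    n=cv2.undistortPoints(np.array([[[u,v]]],float),K,np.array(f["dist"],float))[0,0]
    d=np.array([n[0],n[1],1]); D=np.array(f["orientation"])@d; O=np.array(f["origin"])
    if z is None:
        p=f["depth"][int(v)-2:int(v)+3,int(u)-2:int(u)+3]; p=p[p>0]
        return O+D*np.median(p) if len(p) else None
    return O+D*(z-O[2])/D[2]
def load(s): return pickle.load(open(f"pics/{s}.pkl","rb"))
E
python3 - <<'E'
from h import *
a=grab("top","top1");b=grab("scene","scene1")
o=r.get_obs(); print(o["eef_pos"],o["orientation"],o["t"],o["width"],r.finger_overhang)
for f in(a,b): print(f["origin"],f["orientation"])
E
```

```text
[0.22343322 0.50207643 0.22143991] [[-9.13570363e-01  4.06679516e-01 -9.80807106e-04]
 [ 4.06680648e-01  9.13568801e-01 -1.70178448e-03]
 [ 2.03953881e-04 -1.95357514e-03 -9.99998071e-01]] 0.1 0.0940132121204542 0.017
[ 0.33285107 -0.02057974  1.56738699] [[-0.01345931 -0.98972229  0.14236796]
 [-0.99985574  0.01479682  0.0083402 ]
 [-0.01036108 -0.14223516 -0.98977867]]
[1.02311719 0.75752499 1.01497996] [[-0.84486226  0.39580388 -0.35992645]
 [ 0.53473527  0.60426597 -0.59069521]
 [-0.01630814 -0.69152146 -0.72217181]]
```

View pics/top1.png

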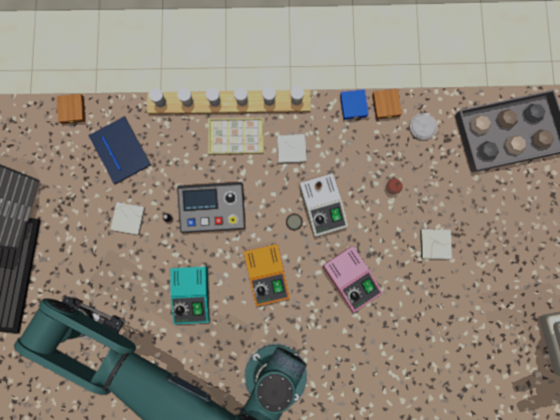

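View pics/scene1.png

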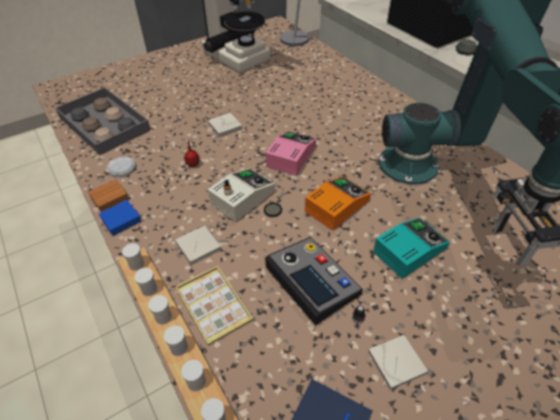

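The top view shows the ivory supply at about (325,205) with its rocker near (337,214). The camera unit is at (211,207), with the keys in a row at v≈220: blue 192, white 205, red 219, yellow 233. I'll enlarge this area and measure.

```bash
python3 - <<'E'
from h import *
f=load("top1")
c=f["image"][165:245,170:360,::-1]; cv2.imwrite("pics/c1.png",cv2.resize(c,None,fx=4.2,fy=4.2,interpolation=cv2.INTER_CUBIC))
for n,u,v in [("rock",337,214),("dial",320,219),("blue",192,222),("white",205,221),("red",219,220),("yel",233,219),("bottle",319,186),("bench",270,200)]:
    print(n,world(f,u,v).round(4))
E
```

```text
rock [ 0.5425 -0.2204  0.0629]
dial [ 0.5249 -0.1607  0.0718]
blue [0.5248 0.2824 0.0425]
white [0.5275 0.237  0.0431]
red [0.5307 0.1886 0.0404]
yel [0.5332 0.1394 0.0428]
bottle [ 0.6323 -0.1571  0.1082]
bench [ 6.059e-01  1.050e-02 -4.000e-04]
```

View pics/c1.png

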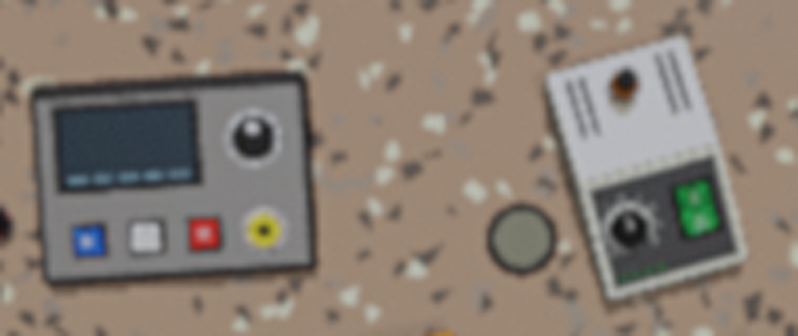

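Positions are consistent: key spacing is about 48 mm, the key tops are at 0.042 m, and the dial-to-rocker distance is about 60 mm. The unit's yaw is about 3.4° and the lamp's about 16°. Next I close the fingers and head towards the lamp.

>>> carry_out --pt "1 -57 -53 0 -40" --pt "1 -57 -53 0 -40" --pt "1 -57 -53 0 -40" --pt "1 -57 -53 0 -40" --pt "1 -57 -53 0 -40" --pt "1 -57 -53 0 -40" --pt "1 -57 -53 0 -40" --pt "1 -57 -53 0 -40" --pt "1 -57 -53 0 -40" --pt "1 -57 -53 0 -40"

```text
t: 0.93
eef_pos: [0.378, 0.1401, 0.2224]
orientation: [[-0.961, -0.276, 0.0], [-0.276, 0.961, 0.0], [-0.0, 0.0, -1.0]]
wrist_force: [1.5, 1.0, 0.7]
width: 0.0312
grip_force: 0.0
```

```bash
python3 - <<'E'
from h import *
f=grab("wrist","w1"); print(f["origin"],f["orientation"])
print(r.get_obs()["q"])
E
```

```text
[0.31318433 0.12038625 0.38388393] [[-2.76509393e-01  9.34646817e-01  2.23557338e-01]
 [ 9.61011215e-01  2.68916795e-01  6.43521772e-02]
 [ 2.82347490e-05  2.32635091e-01 -9.72564092e-01]]
[ 11.49617025 -14.05679968  96.30398394  -0.40924051  97.72754696
 -93.97955746]
```

>>> carry_out --pt "1 -4.8 -38 0 0" --pt "1 -4.8 -38 0 0" --pt "1 -4.8 -38 0 0" --pt "1 -4.8 -38 0 0" --pt "1 -4.8 -38 0 0" --pt "1 -4.8 -38 0 0" --pt "1 -4.8 -38 0 0" --pt "1 -4.8 -38 0 0" --pt "1 -4.8 -38 0 0" --pt "1 -4.8 -38 0 0"

```text
t: 1.82
eef_pos: [0.5298, -0.2152, 0.2203]
orientation: [[-0.963, -0.271, -0.002], [-0.271, 0.963, -0.001], [0.002, -0.0, -1.0]]
wrist_force: [-0.8, 1.4, -0.1]
width: 0.0005
grip_force: 0.0
```

```bash
python3 - <<'E'
from h import *
f=grab("wrist","w2"); print(f["origin"],f["orientation"])
o=r.get_obs();print(o["eef_pos"],o["orientation"],o["q"],o["width"])
E
```

```text
[ 0.46525682 -0.23438029  0.38198744] [[-2.70992613e-01  9.36698901e-01  2.21716424e-01]
 [ 9.62581249e-01  2.63845806e-01  6.18282218e-02]
 [-5.84520998e-04  2.30175063e-01 -9.73149063e-01]]
[ 0.52951166 -0.21390035  0.22038441] [[-9.62550007e-01 -2.71091262e-01 -2.64786513e-03]
 [-2.71092727e-01  9.62553215e-01  2.03984110e-04]
 [ 2.49341279e-03  9.14161885e-04 -9.99996474e-01]] [-2.76492910e+01  7.82460018e+00  7.56672365e+01 -6.04567043e-02
  9.66479703e+01 -1.33385502e+02] 0.00033082799246931735
```

View pics/w2.png

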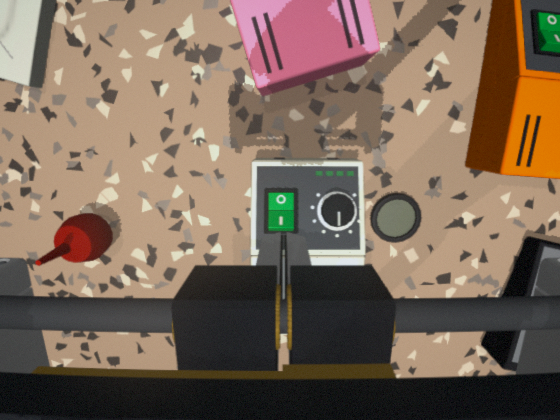

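View pics/w1.png

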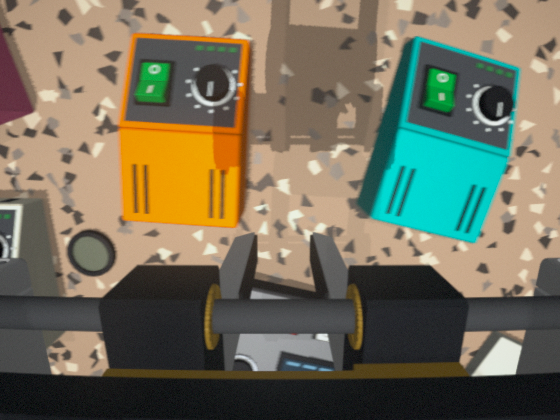

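w2 shows the ivory supply's panel at (252–364, 161–255), seen with the robot side up. The rocker spans (268–297, 188–233): near half "O" at about (281,200), far half with the white bar at about (281,219), and the dial at (337,210). The closed fingertips are at (284,236). w1 shows only the look-alikes.

```bash
python3 - <<'E'
from h import *
f=load("w2"); R=np.array(f["orientation"])
for n,u,v in [("near end",281,191),("O",281,199),("mid",281,208),("mid2",281,211),("I",281,219),("I2",281,224),("far end",281,229),("left",272,219),("right",291,219),("dial",337,210),("bezL",262,210)]:
    p=world(f,u,v); print(n,p.round(4))
a,b=world(f,256,162,.040),world(f,360,162,.040); print(a,b,np.degrees(np.arctan2((a-b)[1],(a-b)[0])), np.linalg.norm(a-b))
c=f["image"][150:270,230:390,::-1]; cv2.imwrite("pics/c2.png",cv2.resize(c,None,fx=5,fy=5,interpolation=cv2.INTER_CUBIC))
E
```

```text
near end [ 0.5234 -0.2206  0.0548]
O [ 0.5307 -0.2185  0.0593]
mid [ 0.5391 -0.2161  0.0625]
mid2 [ 0.5418 -0.2153  0.064 ]
I [ 0.5484 -0.2135  0.0702]
I2 [ 0.5526 -0.2123  0.0731]
far end [ 0.5581 -0.2107  0.0717]
left [ 0.551  -0.2222  0.0696]
right [ 0.5457 -0.2037  0.0697]
dial [ 0.5239 -0.162   0.0711]
bezL [ 0.5477 -0.2344  0.0576]
[ 0.50303684 -0.25403085  0.04      ] [ 0.47285031 -0.1472561   0.04      ] -74.21375150292477 0.11095977962468588
```

View pics/c2.png

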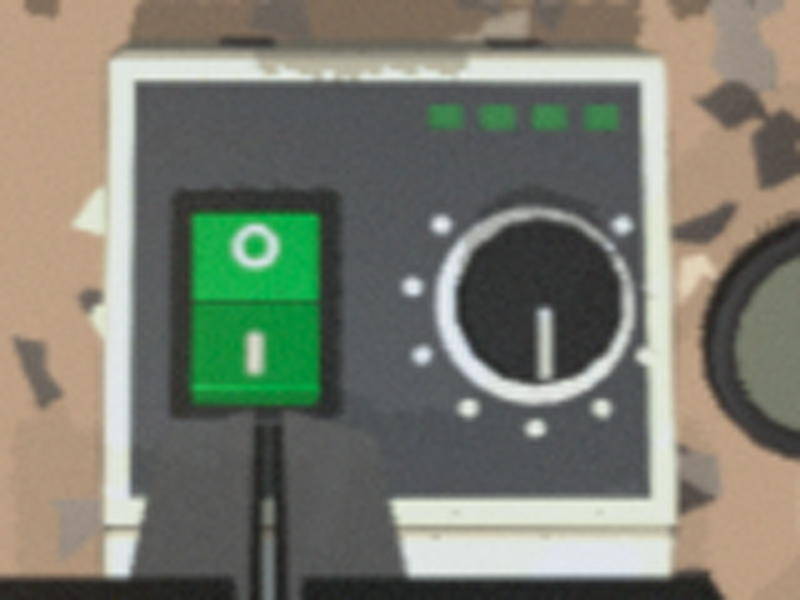

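The rocker pivot is at about (0.541, −0.2155, 0.0635), and the raised far half climbs at about 40°, as expected. I'll go 16 mm forward and stop just above it.

>>> carry_out --pt "1 -1.5 -0.4 0 0" --pt "1 -1.5 -0.4 4 0" --pt "1 -1.5 -0.4 8 0" --pt "1 -1.5 -0.4 11 0" --pt "1 -1.5 -0.4 12.2 0" --pt "1 -1.5 -0.4 12.2 0" --pt "1 -1.5 -0.4 12.2 0"

```text
t: 2.45
eef_pos: [0.5446, -0.2089, 0.1013]
orientation: [[-0.961, -0.277, 0.0], [-0.277, 0.961, 0.0], [-0.0, 0.0, -1.0]]
wrist_force: [0.1, 0.3, 0.5]
width: 0.0002
grip_force: 0.0
```

```bash
python3 - <<'E'
from h import *
f=grab("wrist","w3"); o=r.get_obs();print(o["eef_pos"],o["wrist_force"])
c=f["image"][120:320,170:400,::-1]; cv2.imwrite("pics/c3.png",cv2.resize(c,None,fx=3,fy=3,interpolation=cv2.INTER_CUBIC))
E
```

```text
[ 0.54565294 -0.20960967  0.10294699] [ 0.17855176  0.15311228 -0.38388768]
```

View pics/c3.png

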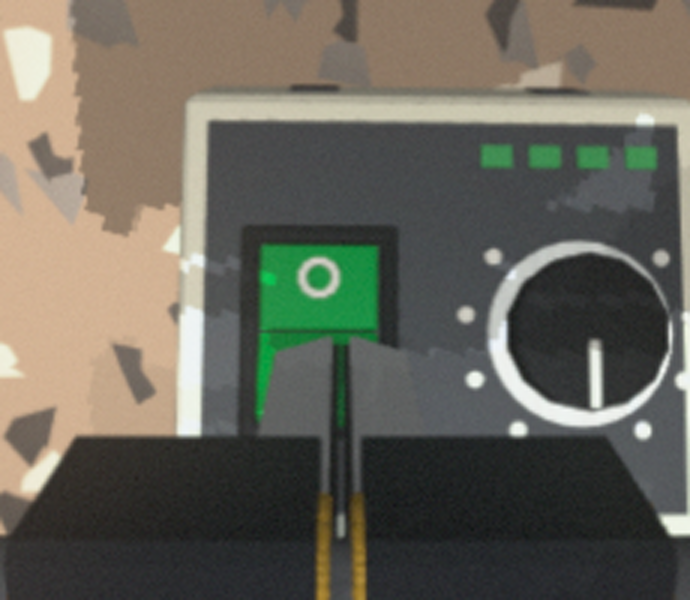

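The tips sit 5 mm left (+y) of the rocker's midline and 6 mm beyond its pivot. I correct that and press in small steps.

>>> carry_out --pt "1 0.1 -0.5 0 0" --pt "1 0.1 -0.5 0.4 0" --pt "1 0.1 -0.5 0.8 0" --pt "1 0.1 -0.5 1.0 0" --pt "1 0.1 -0.5 1.2 0" --pt "1 0.1 -0.5 1.4 0" --pt "1 0.1 -0.5 1.6 0" --pt "1 0.1 -0.5 1.6 0" --pt "1 0.1 -0.5 1.6 0"

```text
t: 3.25
eef_pos: [0.5462, -0.2151, 0.086]
orientation: [[-0.961, -0.276, 0.003], [-0.276, 0.961, -0.001], [-0.003, -0.002, -1.0]]
wrist_force: [1.9, 0.4, 4.6]
width: 0.0004
grip_force: 1.8
```

```bash
python3 - <<'E'
from h import *
o=r.get_obs();print(o["eef_pos"],o["wrist_force"])
E
```

```text
[ 0.54617642 -0.21511348  0.08599867] [1.93882815 0.39951097 4.56793621]
```

>>> carry_out --pt "1 0 0 0.1 0" --pt "1 0 0 0.2 0" --pt "1 0 0 0.3 0" --pt "1 0 0 0.4 0" --pt "1 0 0 0.4 0" --pt "1 0 0 0.4 0"

```text
t: 3.75
eef_pos: [0.5466, -0.2151, 0.0851]
orientation: [[-0.961, -0.276, 0.005], [-0.276, 0.961, -0.002], [-0.005, -0.003, -1.0]]
wrist_force: [-1.5, 2.0, 15.5]
width: 0.0004
grip_force: 7.7
```

It has reached its stop: 15 N with hardly any more travel. I'll rise and check.

>>> carry_out --pt "1 0 0 -2 0" --pt "1 0 0 -6 0" --pt "1 0 0 -10 0" --pt "1 0.5 0 -13 0" --pt "1 1.5 0 -13 0" --pt "1 1.5 0 -13 0"

```text
t: 4.25
eef_pos: [0.53, -0.2198, 0.2125]
orientation: [[-0.962, -0.275, 0.002], [-0.275, 0.962, -0.002], [-0.001, -0.003, -1.0]]
wrist_force: [0.0, -0.3, -0.9]
width: 0.0005
grip_force: 0.0
```

```bash
python3 - <<'E'
from h import *
f=grab("wrist","w4"); o=r.get_obs();print(o["eef_pos"],o["orientation"],o["wrist_force"])
for v in range(186,232,4): print(v,world(f,281,v).round(4))
c=f["image"][150:270,230:390,::-1]; cv2.imwrite("pics/c4.png",cv2.resize(c,None,fx=4,fy=4,interpolation=cv2.INTER_CUBIC))
E
```

```text
[ 0.5296389  -0.21914922  0.21003397] [[-9.61503201e-01 -2.74791984e-01 -9.79349109e-04]
 [-2.74792351e-01  9.61503560e-01  2.59348471e-04]
 [ 8.70380774e-04  5.18482030e-04 -9.99999487e-01]] [-0.22505136 -0.00123081 -0.90423885]
186 [ 0.5189 -0.2269  0.0489]
190 [ 0.5222 -0.2259  0.0532]
194 [ 0.5244 -0.2252  0.0623]
198 [ 0.5281 -0.2241  0.0634]
202 [ 0.532  -0.223   0.0635]
206 [ 0.536  -0.2219  0.0631]
210 [ 0.54   -0.2207  0.0629]
214 [ 0.5438 -0.2197  0.0639]
218 [ 0.5474 -0.2186  0.0652]
222 [ 0.5511 -0.2176  0.0664]
226 [ 0.5547 -0.2165  0.0678]
230 [ 0.5583 -0.2155  0.0691]
```

View pics/c4.png

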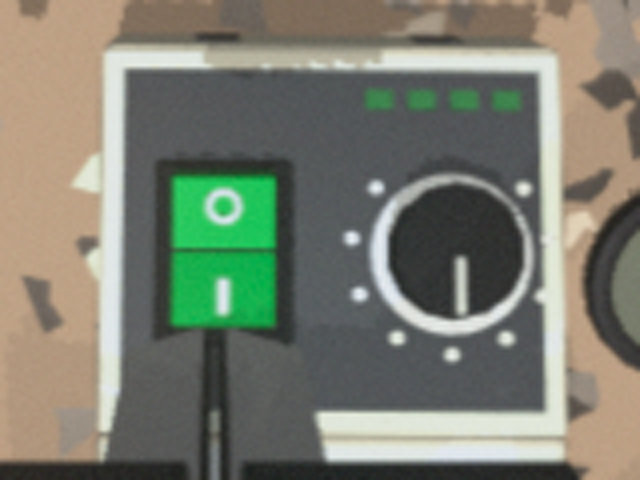

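The rocker is fully on: the near half is level, the far half is flush at about 20°, and the bar is visible at (222,297) in the crop. Now I go to the camera unit, staying high.

>>> carry_out --pt "1 -11 43.5 -1 12.3" --pt "1 -11 43.5 -1 12.3" --pt "1 -11 43.5 -1 12.3" --pt "1 -11 43.5 -1 12.3" --pt "1 -11 43.5 -1 12.3" --pt "1 -11 43.5 -1 12.3" --pt "1 -11 43.5 -1 12.3" --pt "1 -11 43.5 -1 12.3" --pt "1 -11 43.5 -1 12.3" --pt "1 -11 43.5 -1 12.3"

```text
t: 5.13
eef_pos: [0.5156, 0.1976, 0.2163]
orientation: [[-0.998, -0.065, -0.006], [-0.065, 0.998, -0.002], [0.006, -0.001, -1.0]]
wrist_force: [1.3, 0.5, 0.6]
width: 0.0004
grip_force: 0.0
```

>>> carry_out --pt "1 0 0 0 0" --pt "1 0 0 0 0" --pt "1 0 0 0 0"

```text
t: 5.38
eef_pos: [0.5164, 0.1955, 0.2172]
orientation: [[-0.998, -0.065, -0.005], [-0.065, 0.998, -0.002], [0.005, -0.002, -1.0]]
wrist_force: [-0.2, -0.3, -0.8]
width: 0.0006
grip_force: 0.0
```

```bash
python3 - <<'E'
from h import *
f=grab("wrist","w5"); o=r.get_obs();print(o["eef_pos"],o["orientation"],o["wrist_force"])
E
```

```text
[0.51679207 0.19481123 0.21776709] [[-0.99795989 -0.0637428  -0.0035923 ]
 [-0.0637378   0.99796557 -0.00148929]
 [ 0.00367992 -0.00125729 -0.99999244]] [0.64986301 0.04366982 0.08158048]
```

View pics/w5.png

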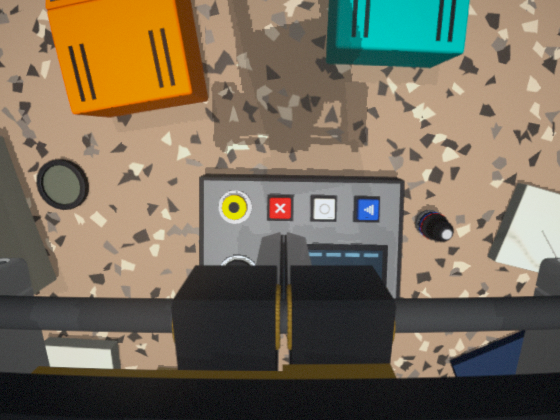

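w5 shows the keys: yellow (235,207), red (280,208), white with its ring (324,209), blue (368,209). The fingertips are at (285,236).

```bash
python3 - <<'E'
from h import *
f=load("w5");P={}
for n,u,v in [("y",235,207),("r",280,208),("w",324,209),("b",368,209)]:
    P[n]=world(f,u,v); print(n,P[n].round(4),world(f,u,v,.043).round(4))
d=P["b"]-P["y"]; print(np.degrees(np.arctan2(d[1],d[0])),np.linalg.norm(d))
o=r.get_obs();R=np.array(o["orientation"]);tip=np.array(o["eef_pos"])+R[:,2]*.017
for n in "wy": print(n,"tool shift cm",(R.T@(P[n]-tip)*100).round(2))
E
```

```text
y [0.5312 0.1428 0.0433] [0.5312 0.1428 0.043 ]
r [0.5291 0.1914 0.0433] [0.5291 0.1914 0.043 ]
w [0.527  0.2389 0.0437] [0.5271 0.239  0.043 ]
b [0.5239 0.2866 0.0432] [0.524  0.2867 0.043 ]
92.8843120610809 0.14396198313092473
w tool shift cm [-1.36  4.35 15.7 ]
y tool shift cm [-1.17 -5.26 15.75]
```

>>> carry_out --pt "1 -1.2 4.3 0 0" --pt "1 -1.2 4.3 2 0" --pt "1 -1.2 4.3 6 0" --pt "1 -1.2 4.3 10 0" --pt "1 -1.2 4.3 13 0" --pt "1 -1.2 4.3 14.2 0" --pt "1 -1.2 4.3 14.2 0" --pt "1 -1.2 4.3 14.2 0" --pt "1 -1.2 4.3 14.2 0"

```text
t: 6.18
eef_pos: [0.5285, 0.2394, 0.0807]
orientation: [[-0.998, -0.063, 0.004], [-0.063, 0.998, 0.002], [-0.005, 0.001, -1.0]]
wrist_force: [0.3, 0.7, 0.7]
width: 0.0002
grip_force: 0.0
```

```bash
python3 - <<'E'
from h import *
f=grab("wrist","w6"); o=r.get_obs();print(o["eef_pos"],o["wrist_force"])
W=np.array([.527,.239,.0437]);R=np.array(o["orientation"]);tip=np.array(o["eef_pos"])+R[:,2]*.017
print((R.T@(W-tip)*100).round(2))
c=f["image"][120:320,170:400,::-1]; cv2.imwrite("pics/c6.png",cv2.resize(c,None,fx=3,fy=3,interpolation=cv2.INTER_CUBIC))
E
```

```text
[0.52868981 0.23967775 0.08108785] [0.25478804 0.48980405 0.90705954]
[ 0.19 -0.06  2.04]
```

View pics/c6.png

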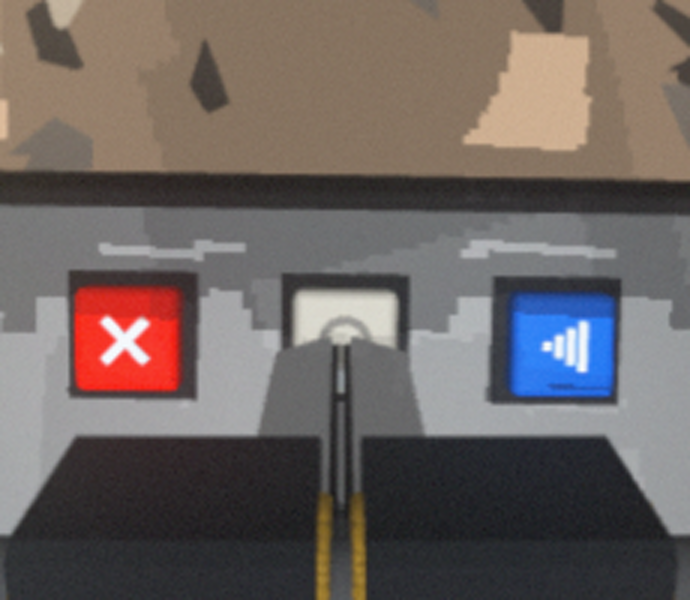

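The tip is centred over the white key (gap at u=340, ring at 346 in the crop), 20 mm above it and 2 mm towards the back. I shift back and press.

>>> carry_out --pt "1 0.3 0 0.6 0" --pt "1 0.3 0 1.2 0" --pt "1 0.3 0 1.7 0" --pt "1 0.3 0 1.9 0" --pt "1 0.3 0 2.1 0" --pt "1 0.3 0 2.3 0" --pt "1 0.3 0 2.5 0" --pt "1 0.3 0 2.6 0" --pt "1 0.3 0 2.7 0" --pt "1 0.3 0 2.7 0"

```text
t: 7.07
eef_pos: [0.5246, 0.2396, 0.0559]
orientation: [[-0.998, -0.065, 0.003], [-0.065, 0.998, 0.001], [-0.003, 0.001, -1.0]]
wrist_force: [-5.4, -2.5, 18.3]
width: 0.0004
grip_force: 10.0
```

It's at the bottom (tip at 38.9 mm, 18 N). I ease off slightly and hold for 1.3 s.

>>> carry_out --pt "1 0 0 -0.05 0" --pt "1 0 0 -0.05 0" --pt "1 0 0 -0.05 0" --pt "1 0 0 -0.05 0" --pt "1 0 0 -0.05 0" --pt "1 0 0 -0.05 0" --pt "1 0 0 -0.05 0" --pt "1 0 0 -0.05 0"

```text
t: 7.73
eef_pos: [0.5246, 0.2396, 0.0559]
orientation: [[-0.998, -0.065, 0.003], [-0.065, 0.998, 0.001], [-0.003, 0.001, -1.0]]
wrist_force: [-5.9, -2.7, 16.9]
width: 0.0003
grip_force: 9.1
```

>>> carry_out --pt "1 0 0 0 0" --pt "1 0 0 0 0" --pt "1 0 0 0 0" --pt "1 0 0 0 0" --pt "1 0 0 0 0" --pt "1 0 0 0 0" --pt "1 0 0 0 0" --pt "1 0 0 0 0"

```text
t: 8.4
eef_pos: [0.5246, 0.2396, 0.056]
orientation: [[-0.998, -0.065, 0.003], [-0.065, 0.998, 0.001], [-0.003, 0.001, -1.0]]
wrist_force: [-5.2, -2.1, 18.4]
width: 0.0006
grip_force: 9.1
```

>>> carry_out --pt "1 0 0 -0.5 0" --pt "1 0 0 -2 0" --pt "1 0 0 -5 0" --pt "1 0.2 -3 -5 0" --pt "1 0.2 -7 -5 0" --pt "1 0.2 -9.7 -5 0" --pt "1 0.2 -9.7 -3.5 0" --pt "1 0.2 -9.7 -2.5 0" --pt "1 0.2 -9.7 -2.5 0" --pt "1 0.2 -9.7 -2.5 0"

```text
t: 9.23
eef_pos: [0.5267, 0.1428, 0.0749]
orientation: [[-0.998, -0.065, -0.003], [-0.065, 0.998, -0.0], [0.003, 0.0, -1.0]]
wrist_force: [-0.6, 0.4, 0.3]
width: 0.0004
grip_force: 0.0
```

```bash
python3 - <<'E'
from h import *
f=grab("wrist","w7"); o=r.get_obs();print(o["eef_pos"],o["wrist_force"])
W=np.array([.5312,.1428,.0433]);R=np.array(o["orientation"]);tip=np.array(o["eef_pos"])+R[:,2]*.017
print((R.T@(W-tip)*100).round(2))
c=f["image"][120:320,170:400,::-1]; cv2.imwrite("pics/c7.png",cv2.resize(c,None,fx=3,fy=3,interpolation=cv2.INTER_CUBIC))
E
```

```text
[0.52735606 0.14313228 0.07581484] [-0.04808071  0.20983938  0.31660957]
[-0.39 -0.06  1.55]
```

View pics/c7.png

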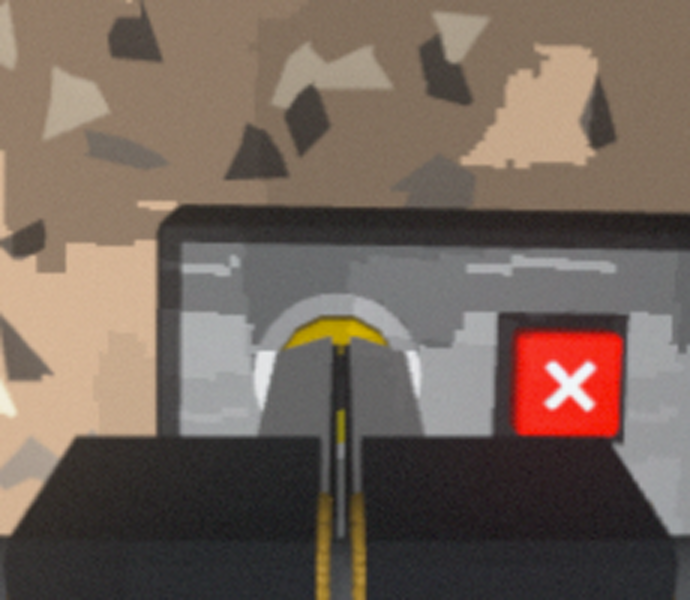

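The tip is centred on the yellow key (ring centre at u≈337, gap at 340), 15 mm above it and 4 mm to the front. I press it, then release.

>>> carry_out --pt "1 -0.2 0 0.5 0" --pt "1 -0.2 0 1.0 0" --pt "1 -0.2 0 1.3 0" --pt "1 -0.2 0 1.5 0" --pt "1 -0.2 0 1.7 0" --pt "1 -0.2 0 1.9 0" --pt "1 -0.2 0 2.1 0" --pt "1 -0.2 0 2.2 0" --pt "1 -0.2 0 2.2 0" --pt "1 -0.2 0 2.2 0"

```text
t: 10.12
eef_pos: [0.5307, 0.143, 0.0566]
orientation: [[-0.998, -0.065, 0.003], [-0.065, 0.998, 0.001], [-0.003, 0.001, -1.0]]
wrist_force: [-2.5, 1.0, 9.3]
width: 0.0006
grip_force: 4.6
```

>>> carry_out --pt "1 0 0 0.1 0" --pt "1 0 0 0.2 0" --pt "1 0 0 0.2 0" --pt "1 0 0 0.2 0"

```text
t: 10.45
eef_pos: [0.5308, 0.143, 0.0562]
orientation: [[-0.998, -0.065, 0.003], [-0.065, 0.998, 0.001], [-0.003, 0.001, -1.0]]
wrist_force: [-5.8, 0.2, 15.0]
width: 0.0005
grip_force: 8.1
```

>>> carry_out --pt "1 0 0 -0.5 0" --pt "1 0 0 -2 0" --pt "1 0 0 -6 0" --pt "1 0 0 -10 0" --pt "1 0 0 -14 0" --pt "1 0 0 -16 0" --pt "1 0 0 -16 0" --pt "1 0 0 -16 0"

```text
t: 11.12
eef_pos: [0.5304, 0.1425, 0.2134]
orientation: [[-0.998, -0.064, 0.003], [-0.064, 0.998, 0.0], [-0.003, 0.0, -1.0]]
wrist_force: [0.6, 0.3, -0.3]
width: 0.0005
grip_force: 0.0
```

```bash
python3 - <<'E'
from h import *
f=grab("wrist","w8"); t=grab("top","top2"); a=load("top1")
m=lambda g,h:[ (lambda M:(cv2.moments(M)["m10"]/cv2.moments(M)["m00"],cv2.moments(M)["m01"]/cv2.moments(M)["m00"]))(((g["image"][...,0].astype(int)>h[0])&(g["image"][...,2]<h[1])).astype(np.uint8)[180:235,175:250])]
for u,v in [(192,222),(185,200),(337,216),(336,211)]: print(world(a,u,v).round(4),world(t,u,v).round(4))
print(r.get_obs()["t"],r.get_obs()["eef_pos"])
x=np.hstack([g["image"][165:245,170:360,::-1] for g in(a,t)]); cv2.imwrite("pics/c8.png",cv2.resize(x,None,fx=2.1,fy=2.1,interpolation=cv2.INTER_CUBIC))
E
```

```text
[0.5248 0.2824 0.0425] [0.4572 0.1757 0.5793]
[0.6017 0.3065 0.0494] [0.5069 0.1912 0.5845]
[ 0.5362 -0.2207  0.0587] [ 0.5357 -0.2203  0.062 ]
[ 0.5518 -0.2162  0.071 ] [ 0.5525 -0.2169  0.0661]
11.2167 [0.52884772 0.14229126 0.20999084]
```

View pics/c8.png

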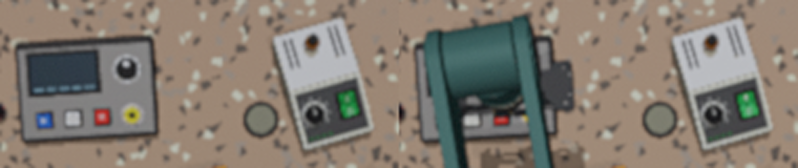

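The picture shows the camera unit's outline where it was and the rocker on. The arm is clear and all presses reached bottom (15–18 N), so I hand the job in.

```bash
python3 -c "
from station import r
print(r.close_job())"
```

```text
the job is handed in; nothing more can be done
None
```

I handed the job in: the lamp is switched on, the white key was held fully down for more than 1 s and released, the yellow key was pressed fully and released, and the arm is clear. The hand-in gave no verdict.

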